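# Slide the loaded bin up into its sloping dock

### The job

Put the black finned heat sink into the small blue bin. Then, without lifting the bin, push it gently up the ramp of the aluminium dock and against the sprung buffer until its rear edge drops behind the lip and it stays there by itself, with the heat sink still in it. Keep the force on the bin and the dock under 20 N and leave the other things on the bench alone.

Things in the scene. Friction and masses are not known exactly. Their poses are not given: they have to be found in the camera images.
- dock: Fixed aluminium dock. Origin: on the bench mat (1 mm thick) at the middle of the ramp's toe; x level, up-ramp; y to its left; z up. Its ramp rises at 14 degrees (0.245 rad) from x = 0 and ends in a lip, a 7 mm step down (square to the slope) into a pocket with its floor parallel to the ramp. Slippery: a bin let go on the ramp slides back.
- ramp: The ramp of the dock: same origin and y as the dock, but x points up along the slope and z square to the slope. The lip lies somewhere between 116 and 144 mm up the slope (x): lip, pocket, buffer and end block form one clamped carriage, set differently each time and not measured, so it has to be found by feel.
- mouth (a point): Middle of the dock's mouth, on the mat 55 mm before the toe; axes as the dock. Two flared wings 14 mm high narrow from about 120 mm here to 72 mm just past the toe. From there side guides, 74 mm apart inside and 14 mm above the ramp plane, run along ramp and pocket (bin: 68 mm).
- pocket (a point): On the pocket floor, 181 mm up the slope; axes as ramp. At the pocket's far end, 93 mm past the lip, a black sprung buffer (56 mm wide, 15 mm high). The bin (98 mm) must press it back about 8 mm before its rear edge can fall behind the lip. It pushes back with 2 N at first touch, 5 N fully back (more if pushed fast: damped), and is dead hard 11 mm back.
- bin_centre (a point): Centre (half-way up) of the small blue open bin: at its walls 98 mm long (x) by 68 mm wide (y) by 45 mm high, rim 102 x 72 mm, walls 2 to 3 mm, floor 2 mm; inside 94 x 62 mm. About 0.3 kg, varying. Stands on the bench before the ramp; its x points to its front end, roughly up-ramp at the start; z up.
- bin_rear (a point): Middle of the bin's rear bottom edge, 49 mm behind and 22.5 mm below bin_centre; axes as bin_centre. Fingers pressing on the rear wall can hold the rear edge up by friction although it is past the lip: bear down a little or draw back briskly and it falls (7 mm).
- heat_sink_centre (a point): Centre of the black finned heat sink, 34 (x) x 30 (y) x 22 mm high, standing on the bench, fins up and running along x; the outer faces 30 mm apart across y are solid fins. 50 g.
- solder_reel_mid (a point): bystander: solder reel, 55 mm diameter, 30 mm high; point on its axis 10 mm up
- flux_bottle_mid (a point): bystander: small dropper bottle, 30 mm diameter, 93 mm high; point on its axis 10 mm up
- battery_mid (a point): bystander: 9 V block battery lying flat, 26 x 52 x 18 mm; point 10 mm up in its middle
- capacitor_mid (a point): bystander: dark capacitor lying down, 16 x 56 mm; point 10 mm up in its middle
- marker_mid (a point): bystander: black marker pen lying down, 17 x 136 mm; point 10 mm up in its middle
- bin_front (a point): Middle of the bin's front bottom edge, 49 mm ahead of and 22.5 mm below bin_centre; axes as bin_centre.
Not all that is in view belongs to the job. There is more than one size of the part that bears bin_centre; the job needs the larger. Leave any red look-alike of the part that bears heat_sink_centre alone.

How it is judged (in metres and radians):
On the way, in this order (a step that is already met when the one before it is completed fails the run):
1. the heat sink lies in the bin, let go, with the bin still on the bench before the ramp (x of heat_sink_centre in the frame of bin_centre between -0.045 and 0.045 m and y of heat_sink_centre in the frame of bin_centre between -0.032 and 0.032 m and z of heat_sink_centre in the frame of bin_centre between -0.025 and 0.006 m and contact force between the fingers and heat_sink below 0.05 N and x of bin_centre in the frame of dock below -0.02 m), for 0.2 s.
2. the bin, bearing on the dock, climbs the ramp (x of bin_centre in the frame of dock between 0.03 and 0.125 m and angle between bin_centre's own z axis and vertical between 0.17 and 0.33 rad and contact force between bin and dock above 0.3 N), for 0.1 s.
At the end, for the whole second after the job is handed in: The bin rests let go flat on the pocket floor, its rear edge down behind the lip: front and rear bottom edges 4 to 10.5 mm below the ramp's plane, rear edge 110 to 152 mm up the slope, within 6 mm of its middle line, square within 0.1 rad, heat sink inside (x of bin_rear in the frame of ramp between 0.11 and 0.152 m and y of bin_rear in the frame of ramp between -0.006 and 0.006 m and z of bin_rear in the frame of ramp between -0.0105 and -0.004 m and z of bin_front in the frame of ramp between -0.0105 and -0.004 m and angle between the y axis of bin_centre and the y axis of dock, either way round below 0.1 rad and linear speed of bin below 0.01 m/s and x of heat_sink_centre in the frame of bin_centre between -0.045 and 0.045 m and y of heat_sink_centre in the frame of bin_centre between -0.032 and 0.032 m and z of heat_sink_centre in the frame of bin_centre between -0.025 and 0.006 m); the robot touches nothing.
It fails at once if the robot pushes or squeezes the bin with more than 20 N (contact force between any of the arm, the fingers and bin above 20 N).
It fails at once if the robot, or the bin, presses on the dock with more than 20 N (contact force between any of the arm, the fingers, bin and dock above 20 N).
It fails at once if the bin is lifted (its centre more than 85 mm above the bench, or more than 45 mm while it is before the ramp) (z of bin_centre in the frame of dock above 0.085 m or (z of bin_centre in the frame of dock above 0.045 m and x of bin_centre in the frame of dock below 0.01 m)).
It fails at once if the bin is tipped over by more than 30 degrees (angle between bin_centre's own z axis and vertical above 0.52 rad).
It fails at once if another thing on the bench is shifted by more than 20 mm (distance of any of solder_reel_mid, flux_bottle_mid, battery_mid, capacitor_mid, marker_mid from where it was at the start of the episode above 0.02 m).
It also fails if it takes over 70 s, if anything falls off the work surface, if the arm or the gripper's body presses on something with over 40 N, if the wrist force passes 120 N, or if a joint passes its speed limit or range.

### The arm

A 6-joint arm with a two-finger parallel gripper is mounted at the origin on a cart in front of the work surface, level with it; the furniture and walls round the work are solid. World frame = base frame: x ahead of the robot, y to its left, z up, the work surface at z = 0. Lengths are in mm, angles in rad, forces in N, time in s.
With the tool pointing down it reaches from about 300 to 850 mm from the base axis. Payload 4.2 kg.
Tool frame: the origin (TCP) lies on the front face of the gripper's body, between the roots of the fingers; the fingertips stand ahead of it and the grasp point (between the pads) lies 60 mm ahead of it (env.tcp_to_tips is the z of the fingertips in the tool frame, in mm); z points along the fingers, y is the line along which they close (so a half turn about z gives the same grasp; the last joint's range is limited). The gripper opens to 91 mm and grips with 3 to 60 N. Pads are 32 mm wide; open, the fingers measure 118 mm over their backs; the gripper's body (76 mm by 178 mm) begins 60 mm behind the grasp point.
Start: joints at [-1.217, 0.32, 1.565, -0, 1.257, -0.02], TCP at [209.966, -535.303, 292.276] pointing down, gripper open.
Joint ranges: [-3.11, 3.11], [-0.84, 2.01], [0.21, 2.61], [-1.34, 4.49], [0.05, 2.63], [-2.56, 2.56]. Speed limits (rad/s): [2.57, 2.57, 3.14, 3.14, 3.14, 3.14].

### API

Orientations are given as [roll, pitch, yaw] about the fixed x, y, z axes, in that order (R = Rz(yaw) Ry(pitch) Rx(roll)).
In Python, from rig import env, claw, solver, optics, workorder, search_frame, telemetry gives the robot as it stands. Calls block until the motion is done:
- env.movep(position, orientation): joint-space move of the TCP to a pose.
- env.line_to(position, rot=None, v=150): straight line of the TCP; rot=None keeps the orientation; v is the mean speed in mm/s.
- env.set_joints(angles): joint-space move.
- claw.grip(opening, newtons=None): finger opening in mm; newtons is the grip in N (None keeps the last); returns when the fingers have stopped.
- env.sleep(seconds).
- solver.inverse_kinematics(position, orientation): joint angles nearest the present ones, or None.
- optics.grab_frame(name): name is "side" or "top" or "wrist"; returns a dict with "color" (420x560x3 uint8, red, green, blue), "fx", "fy", "cx", "cy" (pixels), "D" ([k1, k2, p1, p2, k3] as OpenCV has them; the pictures are not rectified), "rvec" (rotation vector, rad) and "tvec" (3), from world to camera coordinates, as OpenCV has them. Camera axes: x right, y down, z forward; pixel columns grow to the right and rows downward; lengths in mm; the calibration is good to about 2 mm. A picture is of the moment at which its call begins. There is no depth.
A pose or a line that the arm cannot do raises env.MotionError and nothing moves.
- workorder.hand_in(): hands the job in, once; it reports no verdict.
Trained networks look in a picture, given as the dict that the camera call returned (one of the last four; its "shot" number tells which), for a name from the list of things; names that differ only in an ending like _2 or _b are one class to them, and where a whole thing is asked for, a point or a joint stands for the part that bears it (a point fixed in the world has none). Each returns a list of dicts, best first, with "p" (0 to 1); they miss things now and then, are a little off and sometimes report something else, mostly with a low value. They report only what shows in the picture. A call takes as long as a camera call. They do not tell look-alikes from the thing itself.
- search_frame(query, picture): "xy" ([column, row] in pixels, amid what is visible of it).
Readings, each from a call of its own:
- telemetry.current_clock(): time.
- telemetry.current_joint_pos(): joint angles.
- telemetry.current_qvel(): joint speeds.
- telemetry.current_tau(): joint torques, N m.
- telemetry.current_tool_pos(): TCP position.
- telemetry.current_tcp_rot(): TCP orientation.
- telemetry.current_force(): force on the tool from outside, world axes, zero at the start.
- telemetry.current_torque(): the same for the moment, N m.
- telemetry.current_width(): finger opening in mm.
Only numpy, scipy, OpenCV 4.12 (cv2) and the standard library are available. Lean on these libraries where they do the work, as an engineer would, in place of code of your own. Each camera call takes 0.05 s, during which the arm holds its last target. There are 200 camera calls.

## Working session

There is one attempt and no reset: what is moved stays moved. The work goes in short steps, each a Python script; the robot and the scene stay as the last script left them, time stands still between calls to the robot, and variables do not carry over. Pictures are saved under pics/ and viewed, on a budget of 10 in all, crops included, one or two more only if the job needs it, and the job is handed in when it is done.

```bash
ls; mkdir -p pics
cat > h.py <<'E'
import numpy as np, cv2
from rig import env, claw, solver, optics, workorder, search_frame, telemetry
def ray(f,px):
    K=np.array([[f['fx'],0,f['cx']],[0,f['fy'],f['cy']],[0,0,1.]])
    n=cv2.undistortPoints(np.array([[px]],float),K,np.array(f['D'],float)).reshape(2)
    R=cv2.Rodrigues(np.array(f['rvec'],float))[0]
    return -R.T@np.array(f['tvec'],float).reshape(3), R.T@np.array([n[0],n[1],1.])
def at_z(f,px,z):
    o,d=ray(f,px); return o+d*(z-o[2])/d[2]
def proj(f,P):
    K=np.array([[f['fx'],0,f['cx']],[0,f['fy'],f['cy']],[0,0,1.]])
    return cv2.projectPoints(np.array(P,float).reshape(-1,3),np.array(f['rvec'],float),np.array(f['tvec'],float),K,np.array(f['D'],float))[0].reshape(-1,2)
def save(f,name,im=None): cv2.imwrite('pics/'+name,cv2.cvtColor(f['color'] if im is None else im,cv2.COLOR_RGB2BGR))
E
python3 - <<'E'
from h import *
for c in ('top','side'):
    f=optics.grab_frame(c); save(f,c+'0.png')
    print(c,ray(f,(280,210)))
    for q,z in (('dock',1),('mouth',1),('pocket',30),('bin_centre',23),('heat_sink_centre',11),('solder_reel_mid',10),('flux_bottle_mid',10),('battery_mid',10),('capacitor_mid',10),('marker_mid',10)):
        for r in search_frame(q,f)[:3]: print(q,round(r['p'],2),np.round(r['xy']),at_z(f,r['xy'],z).round())
print(telemetry.current_clock(),env.tcp_to_tips)
E
```

```text
pics
top (array([ 430.37696376, -146.41169811, 1230.29244051]), array([ 0.11046332,  0.02517938, -0.99368912]))
dock 0.74 [198. 237.] [494. 135.   1.]
mouth 0.79 [196. 231.] [512. 143.   1.]
pocket 0.78 [227. 231.] [507.  41.  30.]
pocket 0.29 [365. 238.] [ 474. -362.   30.]
bin_centre 0.74 [407. 228.] [ 500. -491.   23.]
bin_centre 0.73 [283. 220.] [ 535. -123.   23.]
bin_centre 0.66 [364. 237.] [ 476. -360.   23.]
heat_sink_centre 0.53 [363. 239.] [ 470. -361.   11.]
heat_sink_centre 0.49 [362. 208.] [ 563. -363.   11.]
solder_reel_mid 0.81 [391. 190.] [ 617. -454.   10.]
solder_reel_mid 0.69 [228. 228.] [515.  42.  10.]
flux_bottle_mid 0.6 [196. 234.] [501. 140.  10.]
flux_bottle_mid 0.53 [228. 230.] [509.  41.  10.]
battery_mid 0.66 [340. 189.] [ 626. -298.   10.]
marker_mid 0.66 [281. 176.] [ 670. -121.   10.]
side (array([  627.56071789, -1096.3596197 ,   844.25302437]), array([-0.07964185,  0.75971383, -0.64565854]))
dock 0.63 [280. 154.] [498. 159.   1.]
dock 0.19 [246. 281.] [ 472. -357.    1.]
mouth 0.68 [282. 154.] [503. 158.   1.]
pocket 0.62 [282. 179.] [520.  -9.  30.]
bin_centre 0.9 [283. 209.] [ 533. -127.   23.]
bin_centre 0.84 [243. 328.] [ 491. -497.   23.]
heat_sink_centre 0.63 [244. 278.] [ 470. -357.   11.]
heat_sink_centre 0.5 [282. 287.] [ 557. -373.   11.]
solder_reel_mid 0.83 [304. 315.] [ 610. -444.   10.]
flux_bottle_mid 0.56 [331. 280.] [ 663. -341.   10.]
battery_mid 0.79 [314. 265.] [ 623. -300.   10.]
battery_mid 0.44 [282. 179.] [515.  21.  10.]
marker_mid 0.63 [332. 219.] [ 660. -137.   10.]
marker_mid 0.45 [247. 280.] [ 477. -362.   10.]
1.1 78.3
```

Run:
```python
import cv2
a=cv2.imread('pics/top0.png')[140:300,130:450]; b=cv2.imread('pics/side0.png')[100:380,150:420]
cv2.imwrite('pics/t.png',cv2.resize(a,None,fx=2.5,fy=2.5,interpolation=cv2.INTER_CUBIC)); cv2.imwrite('pics/s.png',cv2.resize(b,None,fx=2.1,fy=2.1,interpolation=cv2.INTER_CUBIC))
```

```text
(no output)
```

View pics/t.png

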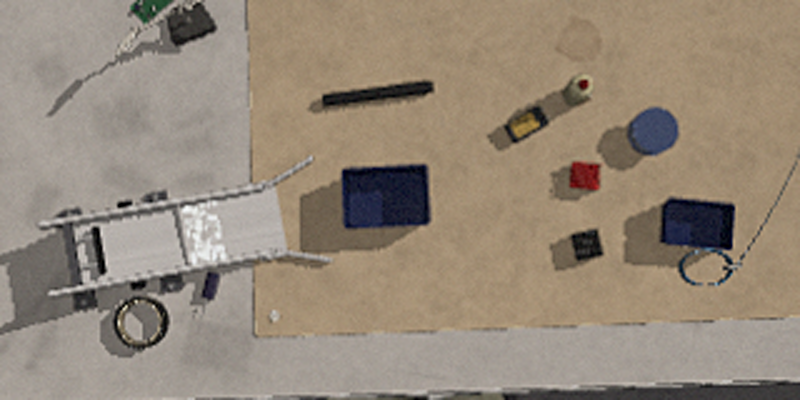

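View pics/s.png

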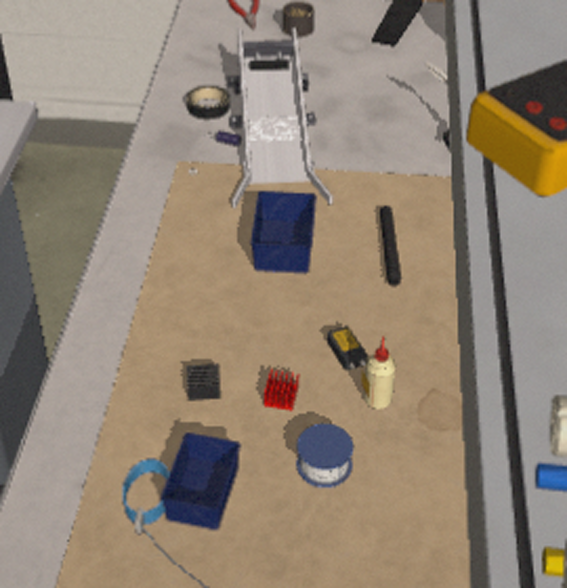

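The top view shows the larger bin by the ramp mouth at crop (386,196), which is about (535,-123). The black sink is at crop (586,244), about (470,-360), with the red look-alike at (586,176). The second bin, at crop (697,223), is smaller. The dock runs to the left, toward +y. Next I take a closer look at the sink from the wrist.

Run:
```python
from h import *
print(telemetry.current_tcp_rot())
print(solver.inverse_kinematics([460,-360,260],[np.pi,0,0]),solver.inverse_kinematics([460,-360,260],[np.pi,0,np.pi]))
env.movep([470,-360,260],[np.pi,0,0])
f=optics.grab_frame('wrist'); 
for r in search_frame('heat_sink_centre',f)[:3]: print(r['p'],r['xy'],at_z(f,r['xy'],11).round(1))
o,d=ray(f,(280,210)); print(o,d,telemetry.current_clock())
im=f['color'].copy()
for x in range(440,520,20):
  for y in range(-400,-320,20):
    u,v=proj(f,[x,y,22])[0]
    if 0<u<560 and 0<v<420: cv2.circle(im,(int(u),int(v)),2,(255,255,0) if (x,y)!=(480,-360) else (0,255,0),-1)
save(f,'w1.png',im); save(f,'w1raw.png')
```

```text
[ 3.14146961e+00 -9.87429589e-06  3.73817950e-01]
[-6.83735060e-01  3.55441337e-01  1.59448238e+00 -4.44089210e-16
  1.19166893e+00  8.87061267e-01] [-0.68373506  0.35544134  1.59448238  0.          1.19166893 -2.25453139]
0.93 [287.9, 94.3] [ 558.7 -369.4   11. ]
0.88 [281.8, 182.7] [ 480.1 -364.2   11. ]
[ 554.26266953 -361.48205069  352.61163587] [-0.28344613 -0.00288396 -0.95911661] 2.4
```

View pics/w1.png

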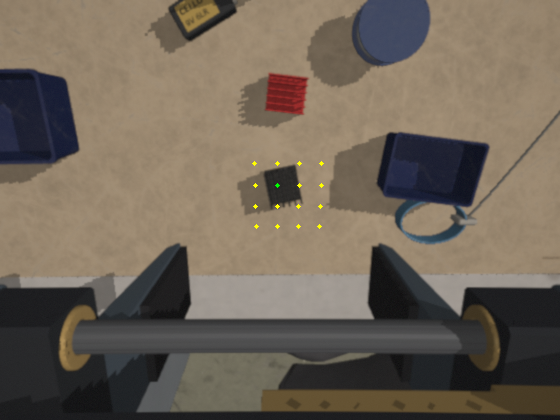

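The sink is at about (283,186) px, turned by roughly 10°. I'll segment it to get its exact outline and the fin direction.

Run:
```python
import sys,numpy as np,cv2
from h import *
f=optics.grab_frame('wrist'); im=f['color']
c=im[150:225,245:325]; g=c.max(2); m=(g<62).astype(np.uint8)
n,l,s,ce=cv2.connectedComponentsWithStats(m); k=1+np.argmax(s[1:,4]); pts=np.argwhere(l==k)[:,::-1]+[245,150]
W=np.array([at_z(f,p,22)[:2] for p in pts.astype(float)],np.float32)
print(s[k],cv2.minAreaRect(W))
big=cv2.resize(cv2.cvtColor(c,cv2.COLOR_RGB2BGR),None,fx=5,fy=5,interpolation=cv2.INTER_CUBIC)
big=cv2.convertScaleAbs(big,alpha=1.8)
mm=cv2.resize((l==k).astype(np.uint8)*255,None,fx=5,fy=5,interpolation=cv2.INTER_NEAREST)
cv2.imwrite('pics/hs.png',np.hstack([big,cv2.merge([mm]*3)]))
```

```text
[  19   16   36   41 1038] ((479.029541015625, -364.40277099609375), (33.26552963256836, 28.054170608520508), 10.82635498046875)
```

View pics/hs.png

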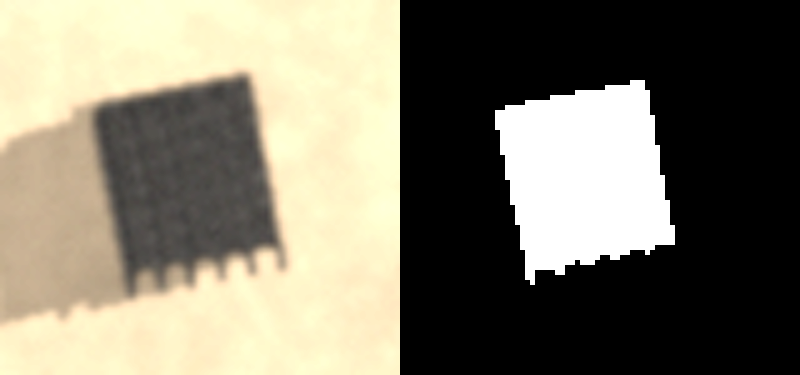

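The fins run along world x, turned +0.19 rad, and the outline is 33x28 mm, which matches the sink. I grasp it now, then look at the bin and dock from above.

Run:
```python
from h import *
claw.grip(60,8)
r=[np.pi,0,0.189]
env.line_to([478,-364.4,120],r,v=200)
env.line_to([478,-364.4,82],v=100)
claw.grip(20,10); print('w',telemetry.current_width())
env.line_to([478,-364.4,180],v=200)
env.movep([450,-20,300],[np.pi,0,0])
print('w',telemetry.current_width(),telemetry.current_clock(),telemetry.current_force())
f=optics.grab_frame('wrist'); save(f,'w2.png')
np.save('f2.npy',f,allow_pickle=True)
for q,z in (('bin_centre',23),('dock',1),('mouth',1),('capacitor_mid',10),('pocket',30)):
  for x in search_frame(q,f)[:2]: print(q,x['p'],x['xy'],at_z(f,x['xy'],z).round(1))
```

```text
w 30.390777349029033
w 30.615647490247447 7.05 [ 0.50013194 -1.28533592 -0.44196703]
bin_centre 0.56 [398.5, 93.8] [ 539.4 -133.8   23. ]
dock 0.59 [123.2, 134.9] [499.7 138.7   1. ]
mouth 0.67 [125.9, 133.9] [500.8 135.8   1. ]
capacitor_mid 0.58 [124.1, 136.3] [499.2 134.3  10. ]
capacitor_mid 0.57 [176.5, 192.0] [441.7  86.8  10. ]
pocket 0.55 [202.0, 120.1] [516.3  51.2  30. ]
```

View pics/w2.png

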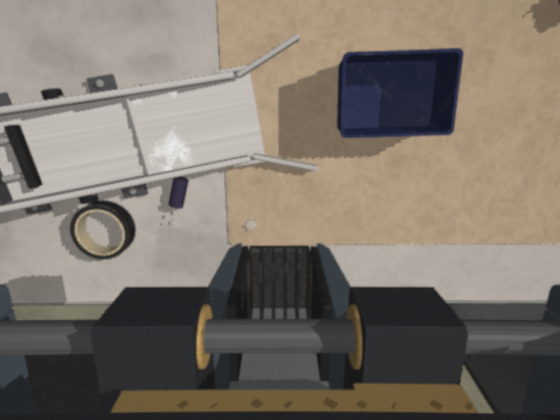

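The wrist picture shows the bin rim corners at about (343,53), (461,50), (455,134) and (340,136). The toe line runs (250,79)–(264,152), the wing ends are at (298,38) and (317,168), the lip line is (128,97)–(147,173), and the buffer is at (25,155). I'll fit the poses from these.

```bash
cat > fit.py <<'E'
from h import *
from scipy.optimize import least_squares
f=np.load('f2.npy',allow_pickle=True).item()
a=0.2443; c,s=np.cos(a),np.sin(a)
def dockW(p,P):  # dock frame -> world
    P=np.array(P,float); cy,sy=np.cos(p[2]),np.sin(p[2])
    return np.c_[p[0]+cy*P[:,0]-sy*P[:,1],p[1]+sy*P[:,0]+cy*P[:,1],1+P[:,2]]
def rampP(x,y,z): return [x*c-z*s,y,x*s+z*c]
def res(p):
    L,dx=p[3],0
    P=[[0,-37,0],[0,37,0],[-55,-60,14],[-55,60,14],rampP(L,-37,0),rampP(L,37,0)]
    return (proj(f,dockW(p,P))-px).ravel()
px=np.array([[250,79],[264,152],[298,38],[317,168],[128,97],[147,173]],float)
r=least_squares(res,[540,-10,1.7,130],loss='soft_l1'); print('dock',r.x.round(3)); print(r.fun.reshape(-1,2).round(1))
def resb(p):
    q=[[51,36],[51,-36],[-51,-36],[-51,36]]
    cy,sy=np.cos(p[2]),np.sin(p[2])
    return (proj(f,[[p[0]+cy*u-sy*v,p[1]+sy*u+cy*v,46] for u,v in q])-pb).ravel()
pb=np.array([[340,136],[343,53],[461,50],[455,134]],float)
rb=least_squares(resb,[535,-123,1.6]); print('bin',rb.x.round(3)); print(rb.fun.reshape(-1,2).round(1))
d=r.x; R=np.array([[np.cos(d[2]),np.sin(d[2])],[-np.sin(d[2]),np.cos(d[2])]])
print('bin in dock',R@(rb.x[:2]-d[:2]), rb.x[2]-d[2])
im=f['color'].copy()
for P in dockW(d,[[0,-37,0],[0,0,0],[0,37,0],[-55,-60,14],[-55,60,14],rampP(d[3],-37,0),rampP(d[3],37,0),rampP(d[3]+93,0,0)]+[rampP(x,y,14) for x in (20,100,200) for y in(-37,37)]):
    u,v=proj(f,P)[0]; cv2.circle(im,(int(round(u)),int(round(v))),2,(255,0,0),-1)
save(f,'fit.png',cv2.resize(im[:250,:500],None,fx=1.6,fy=1.6,interpolation=cv2.INTER_CUBIC))
E
python3 fit.py
```

```text
dock [518.84    2.707   8.017 115.408]
[[-1.7 -1.5]
 [-2.3  0.2]
 [ 3.   1.7]
 [ 0.9 -0.4]
 [-1.1 -0.8]
 [ 1.7  1.4]]
bin [ 538.063 -127.5      1.595]
[[ 0.   2.4]
 [-0.6 -0.7]
 [ 2.6 -2.2]
 [-2.2  1. ]]
bin in dock [-131.60070661    2.10246418] -6.421785809594532
```

View pics/fit.png

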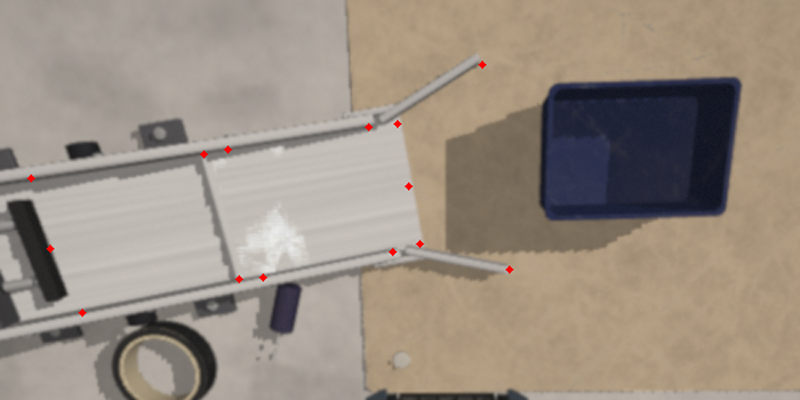

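The dock is at (518.8, 2.7) with yaw 1.734. The bin is at (538, -127.5) with yaw 1.595, so its size and position fit the scene. The lip measures about 115–118 mm up the slope. Next I place the sink and then move behind the bin.

```bash
cat >> h.py <<'E'
from scipy.spatial.transform import Rotation as Rn
DX,DY,PSI=518.84,2.71,1.734
A=0.2443; TH=0.42
ROT=[np.pi,-TH,PSI]
RM=Rn.from_euler('xyz',ROT).as_matrix()
def d2w(P):
    c,s=np.cos(PSI),np.sin(PSI); x,y,z=P
    return np.array([DX+c*x-s*y,DY+s*x+c*y,1+z])
def tcp_for(P):  # P: leading tip corner in dock frame -> TCP world
    return d2w(P)-RM@np.array([16,0,env.tcp_to_tips])
H=18.
def path(s,dz=0,y=0): # s: rear-edge position; <0 on mat, >0 up slope
    if s<0:
        k=min(1,max(0,(s+40)/40)); return [s-k*H*np.sin(A),y,20*(1-k)+k*H*np.cos(A)+dz]
    h=H+dz; return [s*np.cos(A)-h*np.sin(A),y,s*np.sin(A)+h*np.cos(A)]
def F(): return np.array(telemetry.current_force())
FWD=np.array([np.cos(PSI),np.sin(PSI),0])
E
python3 - <<'E'
from h import *
r=[np.pi,0,0.024]; p=[538,-135.5]
env.movep(p+[160],r)
env.line_to(p+[110],v=200); f0=F()
env.line_to(p+[87],v=60); print('df',F()-f0)
claw.grip(42,5); env.sleep(0.3)
env.line_to(p+[170],v=200)
claw.grip(25)
S=-225
P=tcp_for(path(S)); print(P,solver.inverse_kinematics(P,ROT))
up=P+[0,0,80]
env.movep(up,ROT); env.line_to(P,v=150)
print(telemetry.current_clock(),F(),telemetry.current_tool_pos()-P)
f=optics.grab_frame('wrist'); save(f,'w3.png')
for q in ('bin_centre','heat_sink_centre'):
  for x in search_frame(q,f)[:2]: print(q,x['p'],x['xy'],at_z(f,x['xy'],20).round(1))
E
```

```text
df [-0.33923122 -0.67487125 -0.04991471]
[ 562.95937983 -265.21883163   85.97069678] [-0.58305535  0.68581494  1.55057931  0.32479674  1.21736236 -0.90770293]
13.375 [ 0.36758458 -0.54099991 -0.21940215] [ 0.45246252 -0.08052742  0.58871189]
bin_centre 0.68 [274.9, 51.3] [ 537.  -119.2   20. ]
heat_sink_centre 0.57 [268.3, 86.0] [ 536.7 -138.6   20. ]
```

View pics/w3.png

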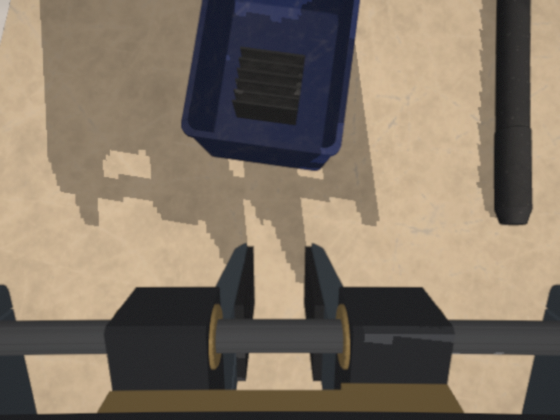

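The sink lies flat in the bin at (270,85) px, and the fingers are behind the rear wall. I push step by step and check the force at each step.

```bash
cat > push.py <<'E'
from h import *
import sys
def push(s0,s1,ds,v,lim,f0,dz=0):
    s=s0
    while s<s1-1e-6:
        s=min(s+ds,s1); env.line_to(tcp_for(path(s,dz)),ROT,v=v)
        f=F()-f0; fp=-f@FWD
        print(f'{s:.1f}:{fp:.1f}/{f[0]:.1f}/{f[2]:.1f}',end='  ')
        if np.linalg.norm(f)>lim: print('LIMIT',f); break
    print('\nt',telemetry.current_clock()); return s
E
python3 - <<'E'
from push import *
f0=F(); np.save('f0.npy',f0)
s=push(-225,-190,35,80,8,f0); s=push(s,-110,8,60,8,f0)
f=optics.grab_frame('wrist'); save(f,'w4.png')
for q in ('bin_centre',):
  for x in search_frame(q,f)[:2]: print(q,x['p'],x['xy'],at_z(f,x['xy'],20).round(1))
E
```

```text
-190.0:-0.1/-0.2/0.3  
t 14.1083
-182.0:-0.2/0.2/1.5  -174.0:0.1/-0.1/1.1  -166.0:0.2/-0.2/0.5  -158.0:-0.1/-0.9/0.2  -150.0:-0.3/-0.7/0.5  -142.0:-0.4/0.8/1.8  -134.0:-0.4/0.0/0.8  -126.0:-0.2/0.4/0.4  -118.0:-0.9/-0.0/-0.2  -110.0:-0.2/-0.9/-0.2  
t 16.9417
bin_centre 0.71 [263.2, 121.8] [517.8 -44.   20. ]
bin_centre 0.56 [289.1, 11.1] [521.3  18.2  20. ]
```

View pics/w4.png

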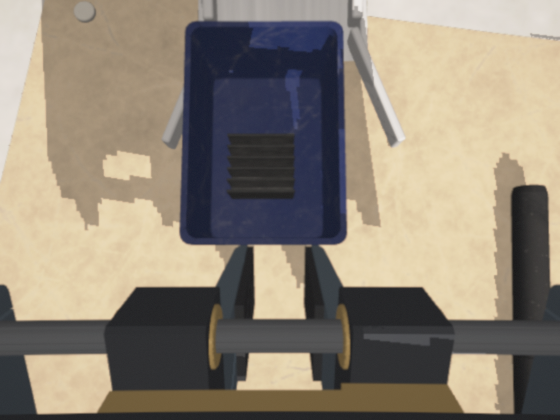

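The bin has squared up and sits about 8 mm left of centre, with the wings at (170,142) and (400,138). The left wing should centre it, so I carry on in smaller steps.

Run:
```python
from push import *
f0=np.load('f0.npy')
s=push(-110,60,5,45,8,f0)
f=optics.grab_frame('wrist'); save(f,'w5.png')
for q in ('bin_centre','heat_sink_centre'):
  for x in search_frame(q,f)[:2]: print(q,x['p'],x['xy'],at_z(f,x['xy'],40).round(1))
```

```text
-105.0:-0.1/0.5/0.9  -100.0:0.0/0.0/0.3  -95.0:0.3/0.4/-0.3  -90.0:0.5/0.4/0.3  -85.0:0.3/-0.1/0.3  -80.0:0.3/0.0/-0.1  -75.0:0.6/1.2/0.1  -70.0:1.0/0.2/0.5  -65.0:-0.1/0.4/2.4  -60.0:0.2/0.3/0.6  -55.0:1.1/0.2/0.2  -50.0:0.1/-0.0/0.6  -45.0:1.0/1.1/1.0  -40.0:0.7/0.9/0.1  -35.0:0.6/1.0/0.3  -30.0:0.2/0.7/1.0  -25.0:0.7/-0.2/0.7  -20.0:1.4/-0.1/1.0  -15.0:1.5/-0.2/1.0  -10.0:0.2/0.2/0.8  -5.0:-0.6/0.5/1.2  0.0:-0.6/0.2/-0.1  5.0:0.5/0.1/0.8  10.0:0.5/-0.4/1.2  15.0:0.5/-0.0/-0.4  20.0:-0.0/0.8/0.9  25.0:-0.7/0.5/0.5  30.0:-0.6/0.6/1.3  35.0:0.3/-0.3/0.9  40.0:0.4/0.4/-0.1  45.0:-0.4/0.4/0.1  50.0:-0.5/-1.1/1.0  55.0:0.2/0.2/0.4  60.0:0.5/-0.4/0.2  
t 25.7583
bin_centre 0.83 [284.0, 116.0] [501.9 119.   40. ]
heat_sink_centre 0.91 [276.2, 164.0] [502.   94.3  40. ]
```

```bash
cat >> push.py <<'E'
UP=np.array([*(FWD[:2]*np.cos(A)),np.sin(A)]); NM=np.array([*(-FWD[:2]*np.sin(A)),np.cos(A)])
def favg(f0,n=6):
    v=[]
    for _ in range(n): env.sleep(0.03); v.append(F()-f0)
    return np.mean(v,0)
def feel(s,s1,ds,lim,f0,dz=0):
    while s<s1-1e-6:
        s+=ds; env.line_to(tcp_for(path(s,dz)),ROT,v=20); f=favg(f0)
        print(f'{s:.1f}:{-f@UP:.2f}/{-f@NM:.2f}',end='  ',flush=True)
        if -f@UP>lim: break
    print('\nt',telemetry.current_clock()); return s
E
python3 - <<'E'
from push import *
f0=np.load('f0.npy')
s=push(60,95,7,40,8,f0); s=feel(s,121,1.5,4.2,f0)
f=optics.grab_frame('wrist'); save(f,'w6.png'); np.save('f6.npy',f,allow_pickle=True)
E
```

```text
67.0:-0.5/-0.1/-0.6  74.0:-0.2/-0.7/0.7  81.0:0.6/-0.0/0.6  88.0:-0.1/-0.6/1.1  95.0:-0.1/-1.0/0.7  
t 27.5333
96.5:0.72/-0.07  98.0:0.80/0.06  99.5:0.20/-0.24  101.0:0.75/0.03  102.5:0.85/0.05  104.0:0.79/-0.23  105.5:0.15/0.33  107.0:0.54/-0.06  108.5:0.45/-0.13  110.0:0.43/0.17  111.5:2.36/1.11  113.0:4.04/0.52  114.5:4.23/0.82  
t 33.3833
```

View pics/w6.png

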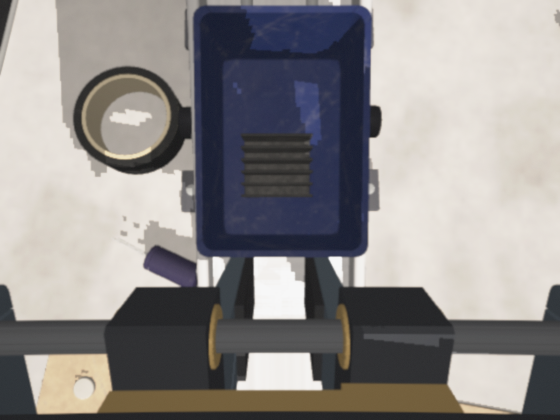

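The buffer touched at s≈111, where the force rose from 0.4 to 2.4 and then 4 N. About 8 mm more is needed, so I keep going in small steps.

Run:
```python
from push import *
f0=np.load('f0.npy')
s=feel(114.5,120,1,9,f0)
for dz in (-1.5,-3):
    env.line_to(tcp_for(path(s,dz)),ROT,v=15); f=favg(f0); print('dz',dz,-f@UP,-f@NM)
print('s',s,telemetry.current_clock())
f=optics.grab_frame('wrist'); np.save('f7.npy',f,allow_pickle=True); save(f,'w7.png')
for q in ('bin_rear','bin_centre'):
    print(q,search_frame(q,f)[:1])
a=np.load('f6.npy',allow_pickle=True).item()['color'][150:290,180:390]; b=f['color'][150:290,180:390]
save(f,'cmp.png',cv2.resize(np.hstack([a,b]),None,fx=1.9,fy=1.9))
```

```text
115.5:4.40/0.78  116.5:4.54/0.73  117.5:4.82/0.42  118.5:5.22/0.49  119.5:5.39/0.57  120.5:5.55/0.58  
t 36.1333
dz -1.5 5.414523099608213 0.8387800946401831
dz -3 5.521632217635473 0.39995161993053846
s 120.5 37.0333
bin_rear [{'xy': [285.7, 116.3], 'p': 0.77}]
bin_centre [{'xy': [284.1, 120.1], 'p': 0.6}]
```

The buffer is back about 9–10 mm at 5.5 N, so I draw back briskly and look.

Run:
```python
from push import *
env.line_to(tcp_for(path(60,2)),ROT,v=350)
env.sleep(0.5)
f0=np.load('f0.npy'); print(telemetry.current_clock(),favg(f0))
f=optics.grab_frame('wrist'); np.save('f8.npy',f,allow_pickle=True); save(f,'w8.png')
g=optics.grab_frame('side'); 
for n,q in ((f,'bin_centre'),(g,'bin_centre')): print(search_frame(q,n)[:2])
u,v=proj(g,d2w([150,0,50]))[0].astype(int)
b=cv2.resize(g['color'][v-50:v+55,u-60:u+60],(480,420),interpolation=cv2.INTER_CUBIC)
save(f,'w8s.png',cv2.resize(np.hstack([cv2.resize(f['color'],(480,420)),b]),(800,350)))
```

```text
38.0083 [0.03725562 0.02852099 0.22774605]
[{'xy': [290.5, 91.3], 'p': 0.73}]
[{'xy': [245.1, 328.4], 'p': 0.88}, {'xy': [283.5, 175.7], 'p': 0.24}]
```

View pics/w8s.png

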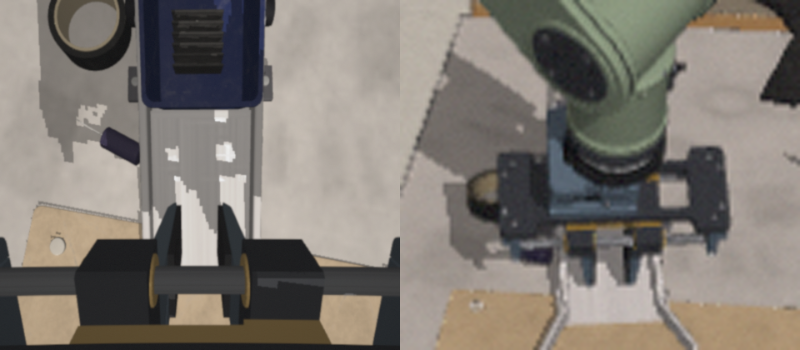

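The bin stayed up the ramp by itself, and the fingers are clear. I back off and fit the rim's pose to check that the rear edge is down behind the lip.

```bash
cat > chk.py <<'E'
from push import *
from scipy.optimize import least_squares
f=np.load('f9.npy',allow_pickle=True).item()
im=f['color'].astype(int); m=((im[...,2]>im[...,0]*1.35)&(im[...,2]-im[...,0]>18)).astype(np.uint8)
m=cv2.morphologyEx(m,cv2.MORPH_CLOSE,np.ones((15,15)));m=cv2.morphologyEx(m,cv2.MORPH_OPEN,np.ones((5,5)))
n,l,st,_=cv2.connectedComponentsWithStats(m); k=1+np.argmax(st[1:,4]); print(st[k])
ct=max(cv2.findContours((l==k).astype(np.uint8),cv2.RETR_EXTERNAL,cv2.CHAIN_APPROX_NONE)[0],key=cv2.contourArea)
v=f['color'].copy(); cv2.drawContours(v,[ct],-1,(255,255,0),1)
def r2w(P): x,y,z=P; return d2w([x*np.cos(A)-z*np.sin(A),y,x*np.sin(A)+z*np.cos(A)])
for zz,col in ((-7,(0,255,0)),(0,(255,0,0))):   # rim outline for dropped / not dropped, rear at given s
    for s in (117,):
        P=[r2w([s+49+dx,0+dy,45+zz]) for dx,dy in ((51,36),(51,-36),(-51,-36),(-51,36))]
        cv2.polylines(v,[proj(f,P).round().astype(int).reshape(-1,1,2)],True,col,1)
x,y,w,h=st[k][:4]; x0,y0=max(0,x-40),max(0,y-40)
c=v[y0:y+h+40,x0:x+w+40]; q=min(800/c.shape[1],600/c.shape[0]); save(f,'chk.png',cv2.resize(c,None,fx=q,fy=q,interpolation=cv2.INTER_CUBIC)); print(x0,y0,q)
E
python3 - <<'E'
from h import *
p=np.array(telemetry.current_tool_pos()); env.line_to(p+[0,0,30]-FWD*20,v=200)
env.movep(d2w([70,0,240]),[np.pi,0,PSI])
f=optics.grab_frame('wrist'); np.save('f9.npy',f,allow_pickle=True)
print(telemetry.current_clock())
E
python3 chk.py
```

```text
39.4417
[  223    16   121   160 15012]
183 0 2.7777777777777777
```

View pics/chk.png

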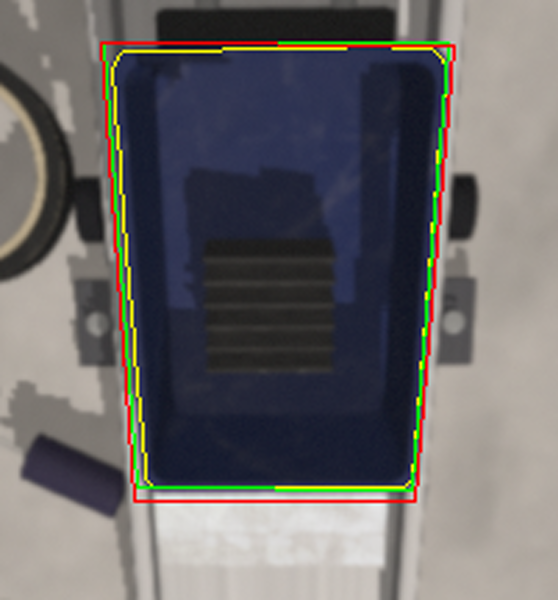

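The rim outline fits the dropped pose (green, 7 mm down, rear at about 117 mm) at both ends, and not the raised one (red). The sink lies inside. Left on the ramp, the bin would have been pushed back to s ≤ 111, so I hand in.

Run:
```python
from h import *
print(workorder.hand_in(), telemetry.current_clock(), F())
```

```text
the job is handed in; nothing more can be done
the job is handed in; nothing more can be done
```

I put the black heat sink in the larger blue bin and pushed the bin up the ramp into the dock without lifting it. By my last checks it is held behind the lip. I handed in at about 40 s of the 70 s; no verdict is reported.

- **Buffer and drop:** The buffer touched with the bin's rear edge about 111 mm up the slope. I pressed on to 120.5 mm, with about 5.5 N along the slope, the highest force I measured. Bearing down 3 mm gave no clear sign of the drop, so I then drew back briskly.
- **Final check:** About 1.4 s after I drew back, with the arm clear, the bin was still in place. The rim outline in the wrist picture fitted the dropped position, 7 mm down with the rear edge at about 117 mm and square. It did not fit the raised one. The heat sink was inside and the buffer still held back.
- **Less certain:** The drop rests on that picture and on the bin not sliding back; I did not press on it to confirm. Forces were read only between steps. Dock and bin positions came from hand-picked picture points that fitted to about 2–3 pixels. I did not re-measure the other bench items at the end, but none looked disturbed in the pictures that showed them.

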